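Shut and lock the splitter's access cover

TASK

The access cover of the leather splitter's drive housing stands ajar. Push it down until it is fully shut, then set a fingertip in the slot of its round quarter-turn fastener and turn it clockwise until it stops, so that the cover is locked. Turn it only once the cover is shut, do not pull the cover farther open, do not pick anything up, and leave the other things on the bench and on the machine where they are.

Things in the scene. Friction and masses are not known exactly. Their poses are not given: they have to be found in the camera images.
- machine: low grey drive housing of a bench leather splitter, fixed, 260 (x) x 340 (y) x 85 mm high. Origin: centre of its underside, on the bench; x points from the cover's free edge to its hinge (away from the robot at yaw 0), y to the deck with the green roller head (180 mm high, at x 50..120, y 55..165 mm). The bay under the cover spans y -158..45 mm.
- cover (a joint): angle of the flat aluminium access cover, rad: 0 = shut flush on the housing, grows as its free edge rises; starts ajar at 0.3 to 0.65, end stop at 1.0. A stiff hinge: it stays where it is left, and takes about 2 to 6 N at the free edge to push down. Nothing pushes it up again.
- cover_hinge (a point): point on the cover's hinge line, mid width, at the top face's level when shut (92 mm above the bench); 115 mm to +x and 62 mm to -y of the housing's origin, the hinge along y. The cover reaches 226 mm from here to -x, is 196 mm wide, 6 thick; the true hinge axis lies 3 mm under its top face. Axes turn with the cover: x from free edge to hinge, z out of its top face.
- cover_edge (a point): bare point on the cover's top face, mid width, 203 mm from the hinge line and 23 mm from the free edge; a good place to push (the nearest edge of the fastener is 31 mm away). Moves with the cover; axes as cover_hinge.
- fastener_slot (a point): on the axis of the quarter-turn fastener, at its slot's floor. A round dial 94 mm across on the cover, 125 mm from the hinge line, mid width; one straight slot across it, 34 mm wide, 16 deep, open at both ends, with a steel floor, between raised black half-moons. Cover shut: floor 95 mm above the bench, half-moons' tops 111. y along the slot, x across, z out of the cover.
- fastener (a joint): angle of the fastener, rad, growing clockwise seen from above: 0 = unlocked, slot parallel to the hinge line; 1.571 = locked against its end stop, slot at right angles to the hinge line, the cam tongue under the housing's lip. Starts at 0 to 0.3. Stiff: turns at about 0.15 N m (some 5 N at 30 mm from its axis) and stays where it is left.
- spool: bystander, loose, not to be disturbed: wooden thread spool, 44 mm across, 50 high, standing on the housing's deck. Origin: centre of its underside.
- glue: bystander, loose, not to be disturbed: white bottle with a red cap, 52 mm across, 130 high, standing close to the housing. Origin: centre of its underside.
- burnisher: bystander, loose, not to be disturbed: dark wooden burnishing cylinder, 36 mm across, 85 high, standing close to the housing. Origin: centre of its underside.
- wax: bystander, loose, not to be disturbed: block of wax, 50 x 35 x 22 mm, lying in front of the housing. Origin: centre of its underside.
- mallet: bystander, loose, not to be disturbed: hammer lying on the bench. Origin: centre of its underside.
- awl: bystander, loose, not to be disturbed: screwdriver-like awl lying on the bench. Origin: centre of its underside.
- tin: bystander, loose, not to be disturbed: steel can, 68 mm across, 70 high, standing behind the housing. Origin: centre of its underside.

How it is judged:
By the outcome, as a careful person would: the job done as asked, in the order asked, and still so for the second after the job is handed in, with the robot touching nothing.
It also fails if it takes over 48 s, if anything falls off the work surface, if the arm or the gripper's body presses on something with over 40 N, if the wrist force passes 120 N, or if a joint passes its speed limit or range.

ROBOT

A 6-joint arm with a two-finger parallel gripper is mounted at the origin on the work surface. World frame = base frame: x ahead of the robot, y to its left, z up, the work surface at z = 0. Lengths are in mm, angles in degrees, forces in N, time in s.
With the tool pointing down it reaches from about 350 to 850 mm from the base axis. Payload 8.1 kg.
Tool frame: the origin (TCP) lies between the finger pads; the fingertips stand 22 mm ahead of it and the grasp point (between the pads) lies 3 mm ahead of it; z points along the fingers, y is the line along which they close (so a half turn about z gives the same grasp; the last joint's range is limited). The gripper opens to 85 mm and grips with 20 to 120 N. Pads are 22 mm wide; open, the fingers measure 114 mm over their backs; the gripper's body (76 mm by 85 mm) begins 54 mm behind the grasp point. The pads swing forward as they close: fully open they stand 13 mm farther back than shut.
Start: joints at [-79.378, 7.471, 85.268, -0, 87.261, -4.893], TCP at [160.522, -578.133, 253.292] pointing down, gripper open.
Joint ranges: [-169.43, 169.43], [-51.17, 129.36], [1.28, 143.12], [-76.62, 256.62], [0, 156.53], [-152.29, 152.29]. Speed limits (degrees/s): [136.94, 136.94, 159.86, 180, 180, 180].

INTERFACE

Orientations are given as [roll, pitch, yaw] about the fixed x, y, z axes, in that order (R = Rz(yaw) Ry(pitch) Rx(roll)).
In Python, from bench import r, vision gives the robot as it stands.
- The arm moves only by the tool step_arm, never from a script. Its argument "targets" is a list that holds one entry, the list of rows, each a list of 6 numbers: the shift along the world's x, y, z in mm, then the turn, a rotation vector about the world's x, y, z in rad. In form: [[[x, y, z, rx, ry, rz], ...]]. A call has 1 to 12 rows; each row is the pose to reach, as a shift and turn from the pose commanded when the call began; what a row does not reach only later rows make up. A row lasts 1/12 s, in which the tool goes at most 41.7 mm and 7.16 degrees, less where a joint would pass 70% of its speed; a pose out of reach is approached as far as the arm can. A call with a gripper value outside its range is refused whole. "fingers" is the gripper's target within -1 to 1 (shut at 1, half-way at 0, fully open at -1), set as the call begins (left out, the last holds). The fingers move at their own pace and stop on an object; "newtons" is the grip in N (left out, the last holds). Time passes only in rows, so rows that repeat a pose let the fingers close. It gives the time, the measured TCP pose, the force, the opening and the grip force at its end, in the units of the state.
- r.sense(): the state, without advancing time (a new reading comes with each control period).
- vision.snapshot(name): name is "side" or "top"; returns a dict with "img" (420x560x3 uint8, blue, green, red), "mtx" (3x3 intrinsics, pixels), "D" ([k1, k2, p1, p2, k3] as OpenCV has them; the pictures are not rectified), "eye" and "attitude" of the camera in the world. Camera axes: x right, y up, looking along -z (the intrinsics and any distortion apply to the point x, -y, -z); pixel columns grow to the right and rows downward; lengths in mm; the calibration is good to about 2 mm. A picture is of the moment at which its call begins. There is no depth.
- r.hand_in(): hands the job in; it is judged then, once.
The state is a dict: "time": time; "joint_pos": joint angles; "qd": joint speeds; "joint_efforts": joint torques, N m; "tool_pos": TCP position; "tcp_rot": TCP orientation; "ft_force": force on the tool from outside, world axes, zero at the start; "wrist_torque": the same for the moment, N m; "finger_gap": finger opening in mm; "grip_force": force on a finger pad.
Only numpy, scipy, OpenCV 4.12 (cv2) and the standard library are available. Lean on these libraries where they do the work, as an engineer would, in place of code of your own. Each camera call takes 0.05 s, during which the arm holds its last target. There are 200 camera calls.

## Working session

There is one attempt and no reset: what is moved stays moved. The work goes in short steps, Python scripts to look and compute and a tool call to move; the robot and the scene stay as the last step left them, time stands still between calls to the robot, and variables do not carry over. Pictures are saved under pics/ and viewed, at most 10 in all, crops included, and the job is handed in when it is done.

Besides the shell and the picture viewer there is one more tool, called after "Call:" as name([rows], argument=value, ...), one row to a line, values as JSON. step_arm: Moves the arm, as the interface text tells. Its arguments: {"type":"object","properties":{"targets":{"type":"array"},"fingers":{"type":"number"},"newtons":{"type":"number"}},"required":["targets"]}

```bash
mkdir -p pics; ls; cat > h.py <<'E'
import numpy as np, cv2, json
from bench import r, vision
from scipy.spatial.transform import Rotation as R
def rot(a):
    a=np.array(a,float)
    if a.shape==(3,3): return a
    if a.size==4: return R.from_quat(a).as_matrix()
    return R.from_euler('xyz',a,degrees=True).as_matrix()
def snap(n,f=None):
    s=vision.snapshot(n)
    if f: cv2.imwrite(f'pics/{f}.png',s['img'])
    return s
def ray(s,px):
    p=cv2.undistortPoints(np.array([[px]],float),np.array(s['mtx']),np.array(s['D'])).ravel()
    d=rot(s['attitude'])@np.array([p[0],-p[1],-1.]); return np.array(s['eye'],float),d/np.linalg.norm(d)
def onz(s,px,z):
    e,d=ray(s,px); return e+d*(z-e[2])/d[2]
def proj(s,P):
    c=(np.array(P,float).reshape(-1,3)-np.array(s['eye']))@rot(s['attitude'])
    c=c*[1,-1,-1]
    return cv2.projectPoints(c,np.zeros(3),np.zeros(3),np.array(s['mtx']),np.array(s['D']))[0].reshape(-1,2)
E
python3 - <<'E'
from h import *
import pickle
for n in('top','side'):
    s=snap(n,n+'0'); print(n,s['mtx'],s['D'],s['eye'],s['attitude'])
    pickle.dump(s,open(n+'0.pkl','wb'))
print(r.sense())
E
```

```text
pics
top [[495.15556445   0.         277.08271539]
 [  0.         495.15556445 205.87302561]
 [  0.           0.           1.        ]] [-0.05003959  0.          0.          0.          0.        ] [ 378.26259035  -17.29290482 1229.77544073] [ 11.35711668  -0.38257179 -91.19046816]
side [[388.05640831   0.         282.97093449]
 [  0.         388.05640831 207.96408489]
 [  0.           0.           1.        ]] [0.0257176 0.        0.        0.        0.       ] [ 326.70404537 -761.27745974  665.04770327] [ 53.79412801   0.47432245 -20.99707973]
{'time': 0.1, 'joint_pos': array([-7.93768543e+01,  7.51348449e+00,  8.53235834e+01,  9.70650212e-04,
        8.72623574e+01, -4.89299377e+00]), 'qd': array([ 0.03382191, -0.08946078, -0.10785188, -0.02858905, -0.11229672,
        0.0553791 ]), 'joint_efforts': array([ 1.61301279e-03, -5.70953321e+01, -5.01942158e+01, -5.24245615e-05,
        8.16751941e-03, -1.92623406e-05]), 'tool_pos': array([ 160.44709063, -577.66367714,  252.3159121 ]), 'tcp_rot': array([-1.79901020e+02, -9.44640974e-03,  1.55160841e+01]), 'ft_force': array([-0.54987606, -0.35881306,  0.53795699]), 'wrist_torque': array([-0.0440219 ,  0.00101098, -0.01758078]), 'grip_force': 0.0, 'finger_gap': 85.46800620384622}
```

View pics/top0.png

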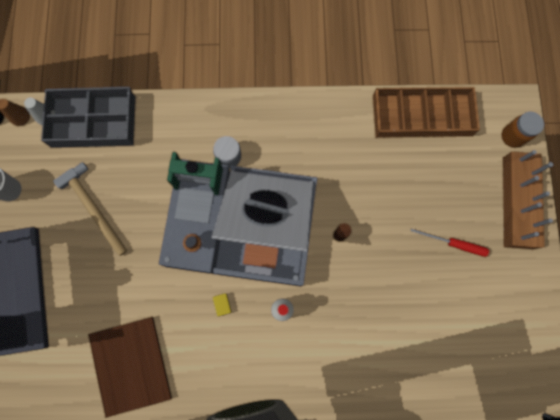

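View pics/side0.png

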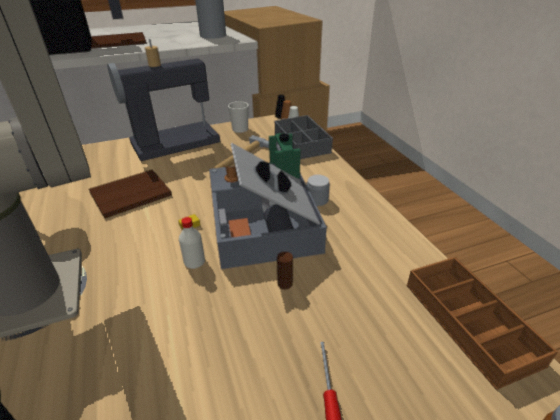

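```bash
python3 - <<'E'
from h import *
a=cv2.imread('pics/top0.png')[140:330,140:370]; b=cv2.imread('pics/side0.png')[120:310,170:350]
cv2.imwrite('pics/c1.png',cv2.resize(a,None,fx=3.4,fy=3.1,interpolation=cv2.INTER_CUBIC)[:600,:800])
E
python3 - <<'E'
import pickle
from h import *
s=pickle.load(open('top0.pkl','rb'))
for p in [(161,265),(303,284),(316,178)]: print(onz(s,p,85))
E
```

```text
[474.08776988 240.96063803  85.        ]
[424.42824695 -85.2523998   85.        ]
[ 674.05231502 -124.02501753   85.        ]
```

View pics/c1.png

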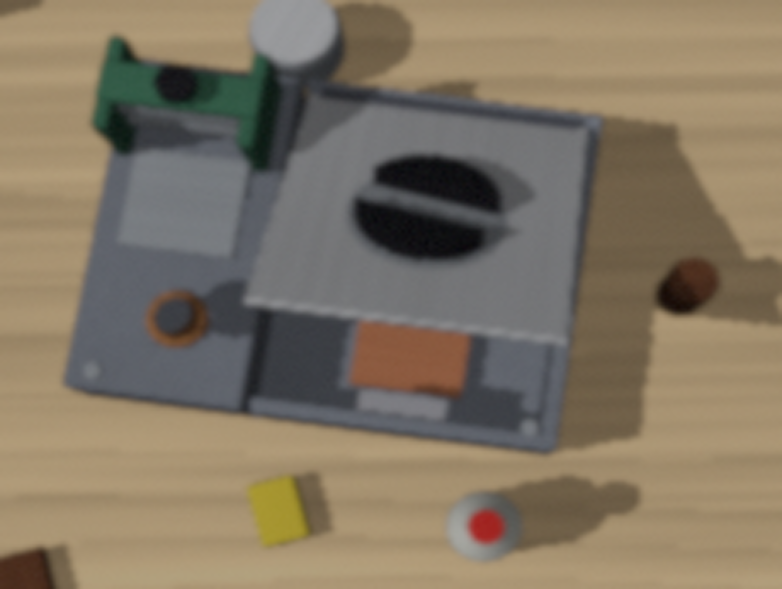

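```bash
cat > geo.py <<'E'
from h import *
import pickle
s=pickle.load(open('top0.pkl','rb')); sd=pickle.load(open('side0.pkl','rb'))
c=lambda u,v:(140+u/3.4,140+v/3.1)
A,B,C=[onz(s,c(*p),85)[:2] for p in [(66,385),(552,450),(601,118)]]
E
python3 - <<'E'
from geo import *
from scipy.optimize import brentq
print(A,B,C,np.linalg.norm(A-B),np.linalg.norm(C-B))
v=(A-B)/np.linalg.norm(A-B)+1j*0
y1=np.arctan2(-(A-B)[0],(A-B)[1]);y2=np.arctan2((C-B)[1],(C-B)[0]);print(np.degrees([y1,y2]))
yaw=(y1*340+y2*260)/600
Rm=R.from_euler('z',yaw).as_matrix()
O=np.mean([A-Rm[:2,:2]@[-130,170],B-Rm[:2,:2]@[-130,-170],C-Rm[:2,:2]@[130,-170]],axis=0)
print('O',O,np.degrees(yaw))
O=np.r_[O,0]
ax=O+Rm@[115,-62,89]
def cov(x,y,z,a): # cover coords: x from hinge, z from top face
    q=R.from_euler('y',a).as_matrix()@np.array([x,y,z+3.]); return ax+Rm@q
for y,p in((98,(245,303)),(-98,(567,342))):
    px=np.array(c(*p))
    es=[np.linalg.norm(proj(s,cov(-226,y,0,a))[0]-px) for a in np.arange(.2,.8,.01)]
    print(.2+.01*np.argmin(es),min(es))
es=[sum(np.linalg.norm(proj(s,cov(-226,y,0,a))[0]-np.array(c(*p)))**2 for y,p in((98,(245,303)),(-98,(567,342)))) for a in np.arange(.2,.8,.01)]
a=.2+.01*np.argmin(es);print('a',a,'edge',cov(-203,0,0,a),'corner',cov(-226,98,0,a))
# slot ends on the cover plane height 3 (floor)
n=Rm@R.from_euler('y',a).as_matrix()
for p in((358,190),(503,218),(428,207)):
    e,d=ray(s,c(*p)); q=(e-ax)@n; dd=d@n; t=(6+3-q[2])/dd[2] ; print((q+dd*t))
# things
for nme,p,z in(('glue',(486,526),130),('burn',(697,270),85),('spool',(177,315),50+85),('wax',(277,510),22)):
    w=onz(s,c(*p),z);print(nme,w,(w-O)@Rm)
img=s['img'].copy();im2=sd['img'].copy()
for x in(0,-226):
  for y in(-98,98):
    for im,ss in((img,s),(im2,sd)): cv2.circle(im,tuple(int(k) for k in proj(ss,cov(x,y,0,a))[0].round()),2,(0,0,255),-1)
for x in(-130,130):
  for y in(-170,170):
    for im,ss in((img,s),(im2,sd)): cv2.circle(im,tuple(int(k) for k in proj(ss,O+Rm@[x,y,85])[0].round()),2,(0,255,0),-1)
cv2.imwrite('pics/ov.png',np.hstack([cv2.resize(img[140:340,140:370],(400,348)),cv2.resize(im2[130:300,180:360],(400,348))]))
E
```

```text
[476.00957634 244.68231246] [421.82682634 -83.69124457] [ 673.85947713 -125.84684033] 332.8137066732913 255.53385552265885
[-9.36957416 -9.49553164]
O [575.92580605  60.52110981] -9.424155735711276
0.63 0.49273438679126064
0.64 0.13990789212422572
a 0.63 edge [519.14954636   7.09670386 211.02046839] corner [516.86245104 106.81710181 224.57079782]
[-110.19603244   47.37687963    9.        ]
[-119.5502906   -48.48722831    9.        ]
[-118.3185167     0.42771817    9.        ]
glue [368.08606645 -37.19359773 130.        ] [-189.03458129 -130.42794372  130.        ]
burn [ 554.20133932 -187.73718701   85.        ] [  19.21902487 -248.46481336   85.        ]
spool [520.5734144 161.5940996 135.       ] [-71.15519413  90.64532462 135.        ]
wax [382.15723535 107.86783985  22.        ] [-198.90596095   14.97967069   22.        ]
```

View pics/ov.png

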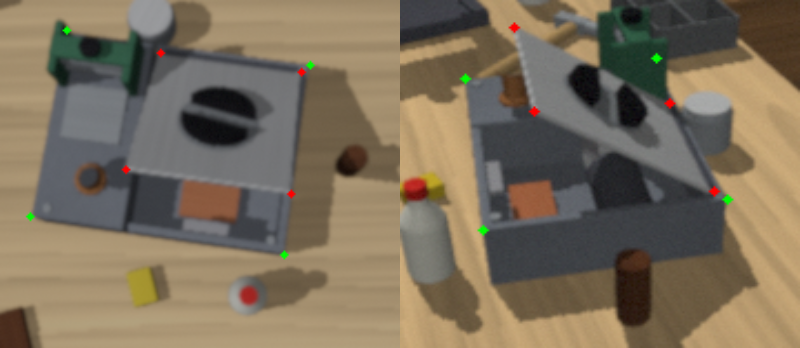

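Call:
step_arm([
  [[0,0,30,0,0,0],[10,15,60,0,0,0.06],[25,42,85,0,0,0.14],[43,72,100,0,0,0.22],[62,102,100,0,0,0.3],[80,132,100,0,0,0.38],[99,162,100,0,0,0.46],[117,192,100,0,0,0.54],[135,222,100,0,0,0.62],[154,252,100,0,0,0.7],[172,282,100,0,0,0.78],[190,312,100,0,0,0.86]],
], fingers=1, newtons=40)

```text
time: 1.1
tool_pos: [350.9, -264.5, 353.0]
tcp_rot: [-180.0, -0.0, 65.0]
ft_force: [1.3, 0.1, 0.1]
finger_gap: -0.2
grip_force: 0.0
```

Call:
step_arm([
  [[18,30,0,0,0,0.08],[36,60,0,0,0,0.16],[54,90,0,0,0,0.24],[72,120,0,0,0,0.32],[90,150,0,0,0,0.4],[108,180,0,0,0,0.48],[126,210,0,0,0,0.56],[142,235,0,0,0,0.64],[155,255,0,0,0,0.72],[163,266,0,0,0,0.8],[168,272,-20,0,0,0.86],[168,272,-40,0,0,0.9]],
])

```text
time: 2.1
tool_pos: [519.8, 7.5, 313.5]
tcp_rot: [179.9, 0.0, 116.7]
ft_force: [-0.3, -1.1, -1.7]
finger_gap: -0.4
grip_force: 0.0
```

```bash
python3 - <<'E'
from geo import *
for a in np.arange(.65,-.01,-.1):
    yaw=np.radians(-9.42);Rm=R.from_euler('z',yaw).as_matrix()
    ax=np.array([575.9,60.5,0])+Rm@[115,-62,89]
    print(round(a,2),(ax+Rm@R.from_euler('y',a).as_matrix()@[-203,0,3.]+[0,0,22]).round())
print(r.sense()['tool_pos'],r.sense()['tcp_rot'])
s1=snap('side','s1'); 
cv2.imwrite('pics/s1c.png',cv2.resize(s1['img'][60:310,150:400],(600,600)))
E
```

```text
0.65 [522.   7. 236.]
0.55 [510.   9. 220.]
0.45 [500.  10. 202.]
0.35 [492.  12. 183.]
0.25 [486.  13. 164.]
0.15 [482.  13. 144.]
0.05 [479.  14. 124.]
[519.80093944   7.47876275 313.5275405 ] [1.79878494e+02 4.22390712e-02 1.16673843e+02]
```

View pics/s1c.png

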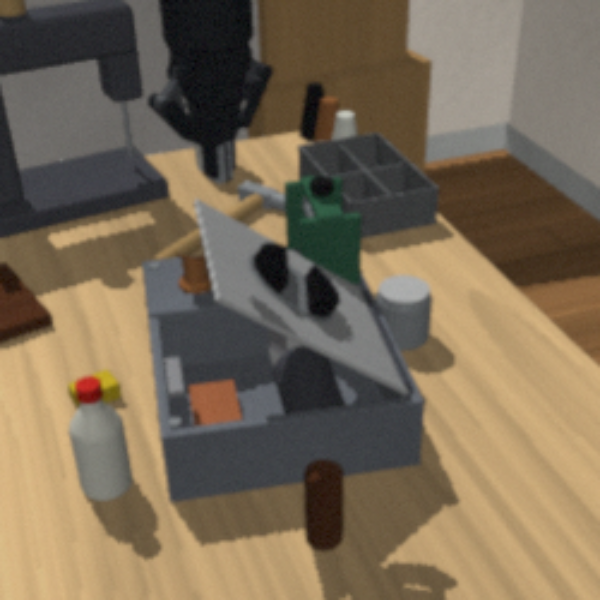

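Call:
step_arm([
  [[0,0,-20,0,0,0],[0,0,-40,0,0,0],[0,0,-55,0,0,0],[0,0,-65,0,0,0],[0,0,-72,0,0,0],[-2,0,-79,0,0,0],[-6,1,-86,0,0,0],[-10,1,-93,0,0,0],[-14,2,-101,0,0,0],[-18,3,-109,0,0,0],[-21,3,-117,0,0,0],[-24,4,-125,0,0,0]],
])

```text
time: 3.15
tool_pos: [494.0, 9.9, 187.5]
tcp_rot: [-180.0, 0.0, 116.4]
ft_force: [-0.4, -0.1, 0.8]
finger_gap: -0.1
grip_force: 0.5
```

```bash
python3 - <<'E'
from h import *
s1=snap('side','s2'); print(r.sense()['ft_force'],r.sense()['tool_pos'])
cv2.imwrite('pics/s2c.png',cv2.resize(s1['img'][60:310,150:400],(600,600)))
E
```

```text
[-0.03108188  0.25540384 -1.51942488] [492.75350289  10.14216278 185.53713346]
```

View pics/s2c.png

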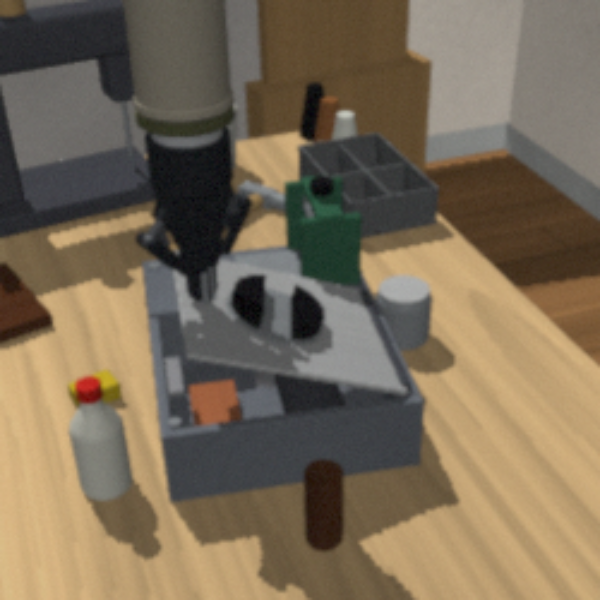

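Call:
step_arm([
  [[-3,1,-8,0,0,0],[-5,1,-16,0,0,0],[-8,2,-24,0,0,0],[-10,2,-32,0,0,0],[-12,2,-40,0,0,0],[-13,3,-47,0,0,0],[-14,3,-53,0,0,0],[-15,3,-59,0,0,0],[-16,3,-64,0,0,0],[-16,3,-68,0,0,0],[-16,3,-71,0,0,0],[-16,3,-73,0,0,0]],
])

```text
time: 4.2
tool_pos: [478.3, 12.9, 114.8]
tcp_rot: [-180.0, -0.0, 116.4]
ft_force: [-0.8, -0.1, 1.8]
finger_gap: 0.2
grip_force: 0.3
```

Call:
step_arm([
  [[0,0,-1,0,0,0],[0,0,-2,0,0,0],[0,0,-2,0,0,0],[0,0,-3,0,0,0],[0,0,-3,0,0,0]],
])

```text
time: 4.62
tool_pos: [478.5, 12.9, 113.9]
tcp_rot: [-180.0, -0.0, 116.4]
ft_force: [-9.8, 1.3, 16.9]
finger_gap: 0.0
grip_force: 7.9
```

Call:
step_arm([
  [[0,0,10,0,0,0],[0,0,30,0,0,0],[-5,0,60,0,0,0.06],[-20,0,90,0,0,0.14],[-40,0,115,0,0,0.24],[-60,0,130,0,0,0.34],[-75,0,140,0,0,0.44],[-85,0,140,0,0,0.54],[-90,0,140,0,0,0.64],[-90,0,140,0,0,0.74],[-90,0,140,0,0,0.82],[-90,0,140,0,0,0.85]],
], fingers=-0.35)

```text
time: 5.62
tool_pos: [388.7, 12.8, 253.0]
tcp_rot: [180.0, 0.1, 165.3]
ft_force: [0.4, -0.3, -0.4]
finger_gap: 57.6
grip_force: 0.0
```

```bash
python3 - <<'E'
from h import *
import pickle
print({k:np.round(v,1) for k,v in r.sense().items()})
t=snap('top','t3');s=snap('side','s3');pickle.dump((t,s),open('3.pkl','wb'))
a=cv2.resize(t['img'][150:290,200:340],(560,560),interpolation=cv2.INTER_CUBIC);cv2.imwrite('pics/t3c.png',a)
m=(t['img'].max(2)<45).astype(np.uint8); m[:160]=0;m[260:]=0;m[:,:210]=0;m[:,320:]=0
n,l,st,c=cv2.connectedComponentsWithStats(m)
for i in range(1,n):
    if st[i,4]>15: print(st[i],c[i],onz(t,c[i],111))
E
```

```text
{'time': np.float64(5.6), 'joint_pos': array([ -5.7, -27.3, 116.2,  -0. ,  91.1, -81. ]), 'qd': array([ -0.1,   0.3,  -0.2,   0.1,  -0. , -15.9]), 'joint_efforts': array([  0. , -26.7, -50.5,  -0. ,   0. ,  -0.5]), 'tool_pos': array([388.7,  12.8, 253. ]), 'tcp_rot': array([1.800e+02, 1.000e-01, 1.653e+02]), 'ft_force': array([ 0.4, -0.3, -0.4]), 'wrist_torque': array([-0.,  0.,  0.]), 'grip_force': np.float64(0.0), 'finger_gap': np.float64(57.6)}
[214 162   9  32 152] [218.09868421 178.51973684] [670.45795798 106.66426349 111.        ]
[224 171   5  25  37] [226.2972973  183.24324324] [658.74529873  87.55215816 111.        ]
[251 208  33  16 284] [268.44014085 214.39788732] [583.19925543  -9.17136836 111.        ]
[245 229  33  17 296] [259.9222973  238.32094595] [528.26660466  11.16324554 111.        ]
```

View pics/t3c.png

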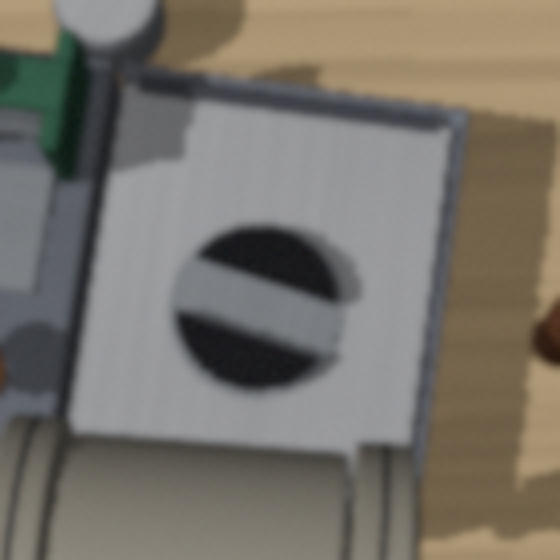

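Call:
step_arm([
  [[25,-2,0,0,0,-0.02],[55,-4,0,0,0,-0.04],[85,-6,0,0,0,-0.06],[115,-8,0,0,0,-0.09],[140,-10,0,0,0,-0.09],[157,-12,0,0,0,-0.09],[167,-12,-15,0,0,-0.09],[167,-12,-35,0,0,-0.09],[167,-12,-60,0,0,-0.09],[167,-12,-80,0,0,-0.09],[167,-12,-95,0,0,-0.09],[167,-12,-100,0,0,-0.09]],
])

```text
time: 6.72
tool_pos: [553.9, 1.0, 149.1]
tcp_rot: [-179.9, -0.3, 159.8]
ft_force: [-0.6, 0.4, 0.0]
finger_gap: 57.8
grip_force: 0.0
```

```bash
python3 - <<'E'
from h import *
s1=snap('side','s4'); q=r.sense();print(q['ft_force'],q['tool_pos'],q['tcp_rot'],q['finger_gap'])
cv2.imwrite('pics/s4c.png',cv2.resize(s1['img'][130:260,200:330],(600,600),interpolation=cv2.INTER_CUBIC))
E
```

```text
[-1.29578398 -0.06542808 -0.20257242] [553.99570448   1.00801561 149.51605501] [-179.93550714   -0.2413314   159.83040093] 57.613429457493694
```

View pics/s4c.png

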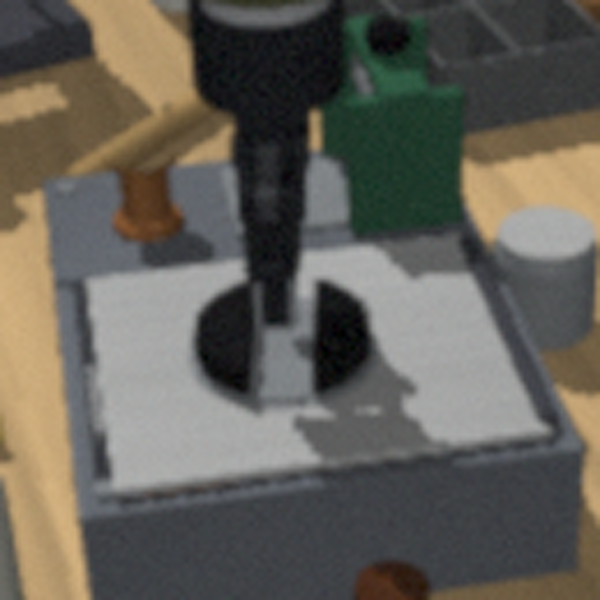

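Call:
step_arm([
  [[2,0,-8,0,0,0],[2,0,-16,0,0,0],[2,0,-22,0,0,0],[2,0,-27,0,0,0],[2,0,-31,0,0,0],[2,0,-34,0,0,0],[2,0,-36,0,0,0],[2,0,-36,0,0,0]],
])

```text
time: 7.43
tool_pos: [557.3, 0.9, 115.9]
tcp_rot: [-180.0, -0.0, 159.9]
ft_force: [-0.2, -0.5, 1.0]
finger_gap: 57.5
grip_force: 0.0
```

Call:
step_arm([
  [[0,0,-1,0,0,0],[0,0,-2,0,0,0],[0,0,-3,0,0,0],[0,0,-4,0,0,0],[0,0,-4,0,0,0]],
])

```text
time: 7.85
tool_pos: [557.7, 0.8, 112.5]
tcp_rot: [180.0, 0.0, 159.9]
ft_force: [-0.3, -0.2, 0.3]
finger_gap: 57.8
grip_force: 0.0
```

Call:
step_arm([
  [[-2,0,0,0,0,-0.05],[-2,0,0,0,0,-0.1],[-2,0,0,0,0,-0.15],[-2,0,0,0,0,-0.2],[-2,0,0,0,0,-0.25],[-2,0,0,0,0,-0.3],[-2,0,0,0,0,-0.35],[-2,0,0,0,0,-0.4],[-2,0,0,0,0,-0.45],[-2,0,0,0,0,-0.5],[-2,0,0,0,0,-0.55],[-2,0,0,0,0,-0.6]],
])

```text
time: 8.85
tool_pos: [555.1, 1.2, 112.5]
tcp_rot: [-180.0, -0.1, 125.4]
ft_force: [-3.8, 1.2, 4.6]
finger_gap: 57.7
grip_force: 3.7
```

```bash
python3 - <<'E'
from h import *
q=r.sense();print(q['ft_force'],q['wrist_torque'],q['tool_pos'],q['tcp_rot'],q['finger_gap'],q['joint_pos'])
E
```

```text
[-3.75860985  1.24977706  4.57037019] [0.33059058 0.58982449 0.16386543] [555.10582481   1.19448367 112.50383611] [-1.79970638e+02 -5.17122468e-02  1.25401968e+02] 57.736135469937146 [-5.18138739e+00  7.08885156e+00  1.00852413e+02  2.11963116e-02
  7.21146777e+01 -4.05898877e+01]
```

Call:
step_arm([
  [[0,0,0,0,0,-0.06],[0,0,0,0,0,-0.12],[0,0,0,0,0,-0.18],[0,0,0,0,0,-0.24],[0,0,0,0,0,-0.3],[0,0,0,0,0,-0.36],[0,0,0,0,0,-0.42],[0,0,0,0,0,-0.48],[0,0,0,0,0,-0.54],[0,0,0,0,0,-0.6],[0,0,0,0,0,-0.66],[0,0,0,0,0,-0.72]],
])

```text
time: 9.85
tool_pos: [554.9, 1.8, 112.4]
tcp_rot: [-179.9, -0.1, 84.1]
ft_force: [-5.4, 3.9, 5.6]
finger_gap: 57.6
grip_force: 4.9
```

```bash
python3 - <<'E'
from h import *
q=r.sense();print(q['ft_force'],q['wrist_torque'],q['tool_pos'],q['tcp_rot'],q['finger_gap'],q['joint_pos'][5])
E
```

```text
[-5.43545806  3.87214998  5.62733556] [0.72959808 0.65691502 0.14008254] [554.91043656   1.84988565 112.4415699 ] [-1.79911744e+02 -7.34114737e-02  8.41366921e+01] 57.58346607101037 0.6899468605203939
```

Call:
step_arm([
  [[0,0,0,0,0,-0.03],[0,0,0,0,0,-0.06],[0,0,0,0,0,-0.09],[0,0,0,0,0,-0.12],[0,0,0,0,0,-0.15],[0,0,0,0,0,-0.18],[0,0,0,0,0,-0.21],[0,0,0,0,0,-0.24],[0,0,0,0,0,-0.24]],
])

```text
time: 10.6
tool_pos: [554.9, 1.9, 112.5]
tcp_rot: [-179.9, -0.1, 70.4]
ft_force: [-4.7, 5.0, 4.6]
finger_gap: 57.6
grip_force: 4.4
```

```bash
python3 - <<'E'
from h import *
q=r.sense();print(q['ft_force'],q['wrist_torque'],q['tool_pos'],q['tcp_rot'],q['finger_gap'],q['joint_pos'][5])
E
```

```text
[-4.70022464  5.02736199  4.56124442] [0.64697177 0.68000587 0.04019412] [554.91364629   1.86667587 112.46193985] [-1.79897447e+02 -5.03148454e-02  7.04417095e+01] 57.55680591592698 14.386944404413924
```

Call:
step_arm([
  [[0,0,0,0,0,-0.03],[0,0,0,0,0,-0.06],[0,0,0,0,0,-0.09],[0,0,0,0,0,-0.12]],
])

```text
time: 10.93
tool_pos: [554.9, 2.1, 112.5]
tcp_rot: [-179.9, 0.1, 64.1]
ft_force: [-4.4, 3.6, 5.1]
finger_gap: 57.5
grip_force: 108.6
```

```bash
python3 - <<'E'
from h import *
import pickle
q=r.sense();print(q['ft_force'],q['wrist_torque'],q['tool_pos'],q['tcp_rot'],q['finger_gap'],q['joint_pos'][5])
E
```

```text
[-4.3826699   3.55176329  5.10504503] [0.61031762 0.6934428  8.33427249] [554.88097383   2.09159141 112.49252699] [-1.79938047e+02  6.78515020e-02  6.41261706e+01] 57.504942514109196 20.83460092398315
```

Call:
step_arm([
  [[0,0,0,0,0,0.05],[0,0,0,0,0,0.1],[0,0,0,0,0,0.15],[0,0,0,0,0,0.18],[0,0,0,0,0,0.18]],
])

```text
time: 11.35
tool_pos: [555.6, 1.0, 112.5]
tcp_rot: [180.0, -0.0, 74.0]
ft_force: [-0.3, 0.7, 2.1]
finger_gap: 57.5
grip_force: 0.7
```

```bash
python3 - <<'E'
from h import *
q=r.sense();print(q['ft_force'],q['wrist_torque'],q['tool_pos'],q['tcp_rot'],q['finger_gap'],q['joint_pos'][5])
E
```

```text
[-0.26757904  0.71778477  2.12450165] [-0.00659189  0.11378169  0.04613926] [555.60650523   0.97703694 112.47638844] [ 1.79987295e+02 -3.67856714e-03  7.40499422e+01] 57.48498069613835 10.762253762359524
```

Free in the slot; lift out and back away, then look.

Call:
step_arm([
  [[0,0,5,0,0,0],[0,0,15,0,0,0],[0,0,30,0,0,0],[0,0,55,0,0,0],[0,0,85,0,0,0],[-20,0,115,0,0,0],[-50,0,135,0,0,0],[-85,0,140,0,0,0],[-120,0,140,0,0,0],[-145,0,140,0,0,0],[-160,0,140,0,0,0],[-165,0,140,0,0,0]],
])

```text
time: 12.35
tool_pos: [389.1, 0.9, 253.5]
tcp_rot: [179.9, -0.0, 73.9]
ft_force: [0.3, -0.1, 0.2]
finger_gap: 57.5
grip_force: 0.0
```

```bash
python3 - <<'E'
from h import *
t=snap('top');s=snap('side')
print(r.sense()['ft_force'])
m=(t['img'].max(2)<45).astype(np.uint8); m[:195]=0;m[260:]=0;m[:,:235]=0;m[:,300:]=0
n,l,st,c=cv2.connectedComponentsWithStats(m);P=[]
for i in range(1,n):
    if st[i,4]>100: P.append(onz(t,c[i],111)); print(st[i],P[-1])
d=P[0]-P[1];print('perp dir',np.degrees(np.arctan2(d[1],d[0])),'expect 80.6 mod 180')
cv2.imwrite('pics/fin.png',np.hstack([cv2.resize(t['img'][140:330,140:370],(400,330)),cv2.resize(s['img'][110:310,160:360],(400,330))]))
E
```

```text
[-0.06367622 -0.01381906  1.28240482]
[245 209  14  33 282] [560.17689251  30.36281967 111.        ]
[271 212  13  33 278] [550.4483513  -28.13756015 111.        ]
perp dir 80.558188237628 expect 80.6 mod 180
```

View pics/fin.png

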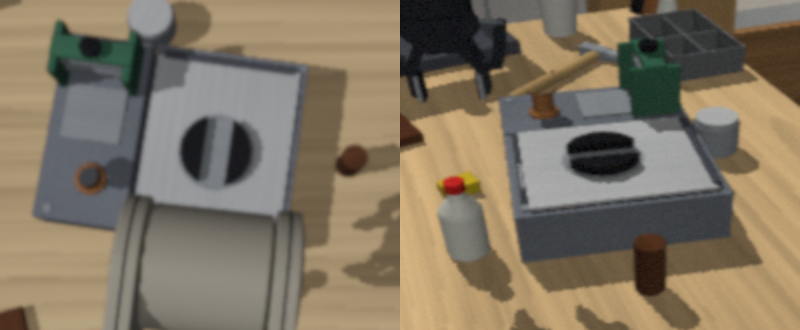

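The cover is flush. The slot stands at right angles to the hinge (80.56° measured, 80.6° expected), and the bystanders are where they were.

```bash
python3 -c "
from bench import r
print(r.hand_in())"
```

```text
the job is handed in; nothing more can be done
None
```

The cover is shut and its fastener is turned clockwise to the end stop, so it is locked; the final pictures show nothing else moved, and I handed the job in at about 12.5 s.

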